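# Roll the laminator roller to the tape line

### The arm

A 7-joint arm with a two-finger parallel gripper is mounted at the origin on the work surface. World frame = base frame: x ahead of the robot, y to its left, z up, the work surface at z = 0. Lengths are in m, angles in rad, forces in N, time in s.
With the tool pointing down it reaches from about 0.35 to 0.9 m from the base axis. Payload 8.1 kg.
Tool frame: the origin (TCP) lies at the centre of the arm's flange, where the gripper is bolted on; the fingertips stand 178 mm ahead of it and the grasp point (between the pads) lies 159 mm ahead of it; x points along the fingers, z is the direction in which the jaws open and shut, and the axes are right-handed (so a half turn about x gives the same grasp; the last joint's range is limited). The gripper opens to 92 mm and grips with 3 to 60 N. Pads are 19 mm wide; open, the fingers measure 130 mm over their backs; the gripper's body (75 mm by 190 mm) begins 47 mm behind the grasp point.
Start: joints at [-1.346, 0.434, 0.025, 1.573, -0.012, 1.134, -0.075], TCP at [0.201, 0.592, 0.405] pointing down, gripper open.
Joint ranges: [-2.62, 2.62], [-0.44, 2.09], [-1.27, 1.32], [0.08, 2.57], [-1.32, 4.46], [0.12, 2], [-2.74, 2.74]. Speed limits (rad/s): [2.22, 2.22, 3.01, 3.01, 3.14, 3.14, 3.14].

### API

Orientations are given as a rotation vector (axis times angle).
In Python, from cell import arm, get_image, search_frame, pinpoint gives the robot as it stands.
- The arm moves only by the tool arm_command, never from a script. Its argument "motion" is a list of rows, each a list of 7 numbers: the finger opening in mm, from 0 to 91.8, then the shift along the tool's x, y, z in mm, then the turn, a rotation vector about the tool's x, y, z in degrees. In form: [[fingers, x, y, z, ax, ay, az], ...]. A call has 1 to 5 rows; each row shifts and turns the commanded pose from where the row before left it, along the tool's axes as they then stand; what a row does not reach is not made up. A row lasts 1/8 s, in which the tool goes at most 62.5 mm and 10.7 degrees, less where a joint would pass 70% of its speed; a pose out of reach is approached as far as the arm can. A call with a gripper value outside its range is refused whole. The fingers move at their own pace and stop on an object; "newtons" is the grip in N (left out, the last holds). Time passes only in rows, so rows that do not move let the fingers close. It gives the time, the measured TCP pose, the force and the opening at its end, in the units of the state.
- arm.observe(): the state, without advancing time (a new reading comes with each control period).
- get_image(name): name is "side" or "top"; returns a dict with "frame" (480x640x3 uint8, red, green, blue), "range_z" (480x640 float32, m along the optical axis (not along the pixel's ray), 0 where there is no reading), "K" (3x3 intrinsics, pixels), "distortion" ([k1, k2, p1, p2, k3] as OpenCV has them; the pictures are not rectified), "origin" and "rotation" of the camera in the world. Camera axes: x right, y down, z forward; pixel columns grow to the right and rows downward; lengths in m; the calibration is good to about 2 mm. A picture is of the moment at which its call begins.
- arm.sign_off(): hands the job in, once; it reports no verdict.
Trained networks look in the newest picture that a camera, given by its name, has taken for a name from the list of things; names that differ only in an ending like _2 or _b are one class to them, and where a whole thing is asked for, a point or a joint stands for the part that bears it (a point fixed in the world has none). Each returns a list of dicts, best first, with "p" (0 to 1); they miss things now and then, are a little off and sometimes report something else, mostly with a low value. They report only what shows in the picture. A call takes as long as a camera call.
- search_frame(camera, target): "point" ([x, y, z] in m, in world coordinates, good to about 4 mm: the middle of the surface that is visible of it).
- pinpoint(camera, target): "point" ([x, y, z] in m, in world coordinates, good to about 4 mm: a listed point, or the origin of a listed thing).
The state is a dict: "clock": time; "joints": joint angles; "dq": joint speeds; "joint_efforts": joint torques, N m; "position": TCP position; "ee_rot": TCP orientation; "force": force on the tool from outside, world axes, zero at the start; "ft_torque": the same for the moment, N m; "width": opening from 0.0 (shut) to 1.0 (fully open).
Only numpy, scipy, OpenCV 4.12 (cv2) and the standard library are available. Lean on these libraries where they do the work, as an engineer would, in place of code of your own. Each camera call takes 0.05 s, during which the arm holds its last target. There are 200 camera calls.

### The job

Roll the black rubber laminator roller along the desk by pushing on its top, until it rests centred over the blue tape line and lengthways along it. It must turn as it goes and stay on the desk: do not lift it, and do not push or grip it low down at its sides. Leave the orange roller, the tin and the mug where they are.

Things in the scene. Friction and masses are not known exactly. Their poses are not given: they have to be found in the camera images.
- roller: The roller to move: solid black rubber cylinder, 50 mm diameter, 120 mm long, lying on the desk, 0.5 kg; silver end faces with a red dot, thin shaft ends 15 mm out. Origin at its centre, 25 mm above the desk. y is its axis; x, z turn as it rolls (z starts up). A fingertip pressed lightly on top and drawn along rolls it without slip half the fingertip's travel; it stops soon by itself.
- mark: Blue tape, flat on the desk: a line 14 mm wide, 220 mm long, crossed at its middle by a tick 10 mm wide, 90 mm long. Origin at the crossing, at desk height. y runs along the long line, x along the tick, away from the robot. It lies 90 to 140 mm beyond the roller's start, nearly parallel to it, so that the roller rolled straight ahead arrives on it.
- old_roller: Bystander, to be left alone: an orange roller of the same size, shape and weight as the black one, lying beside it. Origin at its centre, 25 mm above the desk; y is its axis.
- tin: Bystander, to be left alone: a flat round pellet tin with a red lid, 66 mm in diameter, 24 mm tall, standing on the desk. Origin at the centre of its underside.
- mug: Bystander, to be left alone: an empty blue mug, 80 mm in diameter, 90 mm tall, standing on the desk at the left. Origin at the centre of its underside.

How it is judged:
On the way:
1. the black roller, down on the desk, has turned by more than a quarter turn (angle between roller's own z axis and vertical above 1.7 rad and height (world z) of roller below 0.031 m).
At the end, for the whole second after the job is handed in: The black roller lies at rest on the desk over the blue line: its centre within 14 mm of the line across it and within 30 mm of the line's middle along it, its axis within 0.2 rad (11 degrees) of the line (x of roller in the frame of mark between -0.014 and 0.014 m and y of roller in the frame of mark between -0.03 and 0.03 m and angle between the y axis of roller and the y axis of mark, either way round below 0.2 rad and height (world z) of roller below 0.029 m and linear speed of roller below 0.01 m/s); the robot touches nothing.
It fails at once if the black roller is lifted more than 8 mm off the desk (height (world z) of roller above 0.033 m).
It fails at once if the black roller is pushed or gripped low down at its side (fingers on it, with the grasp point less than 40 mm above the desk) (contact force between the fingers and roller above 0.5 N and height (world z) of the grasp point below 0.04 m).
It fails at once if the orange roller is moved more than 20 mm (distance of old_roller from where it was at the start of the episode above 0.02 m).
It fails at once if the tin is moved more than 20 mm (distance of tin from where it was at the start of the episode above 0.02 m).
It fails at once if the mug is moved more than 20 mm (distance of mug from where it was at the start of the episode above 0.02 m).
It also fails if it takes over 54 s, if anything falls off the work surface, if the arm or the gripper's body presses on something with over 40 N, if the wrist force passes 120 N, or if a joint passes its speed limit or range.

## Working session

There is one attempt and no reset: what is moved stays moved. The work goes in short steps, Python scripts to look and compute and a tool call to move; the robot and the scene stay as the last step left them, time stands still between calls to the robot, and variables do not carry over. Pictures are saved under pics/ and viewed, about 8 in all and at most 12, crops included, and the job is handed in when it is done.

Besides the shell and the picture viewer there is one more tool, called as name(argument=value, ...), one argument or row to a line, values as JSON. arm_command: Moves the arm, as the interface text tells. Its arguments: {"type":"object","properties":{"motion":{"type":"array"},"newtons":{"type":"number"}},"required":["motion"]}

```bash
mkdir -p pics; cat > h.py <<'E'
import numpy as np, cv2
from cell import arm, get_image, search_frame, pinpoint
def save(n,f):
    im=get_image(n); cv2.imwrite(f,im["frame"][:,:,::-1]); return im
def world(im,u,v):
    """desk-aligned cloud points for pixel arrays via range"""
    p=cv2.undistortPoints(np.stack([u,v],-1).astype(float).reshape(-1,1,2),im["K"],np.array(im["distortion"]))[:,0]
    z=im["range_z"][v,u]; c=np.c_[p*z[:,None],z]
    return (c@np.array(im["rotation"]).T+np.array(im["origin"]))[z>0]
E
python3 - <<'E'
from h import *
s=arm.observe(); print(s)
a=save("top","pics/top1.png"); b=save("side","pics/side1.png")
print(a["origin"],b["origin"])
for c in("top","side"):
    for t in("roller","mark","old_roller","tin","mug"):
        print(c,t,[(np.round(d["point"],3),round(d["p"],2)) for d in pinpoint(c,t)[:3]])
cv2.imwrite("pics/both1.png",cv2.resize(np.vstack([a["frame"],b["frame"]])[:,:,::-1],(400,600)) )
v,u=np.mgrid[0:480,0:640]; v=v.ravel();u=u.ravel()
f=cv2.cvtColor(a["frame"],cv2.COLOR_RGB2HSV)
np.savez("top.npz",**{k:np.array(a[k]) for k in a})
E
```

```text
{'clock': 0.0, 'joints': array([-1.34558616,  0.43517227,  0.02499675,  1.57411203, -0.01158304,
        1.13400046, -0.07510279]), 'dq': array([-1.58081727e-03, -4.79933674e-04, -5.70053512e-05, -5.39306191e-04,
        4.47642052e-04,  3.11788746e-04, -1.07495387e-03]), 'joint_efforts': array([-7.05934308e-04, -6.67835927e+01,  9.84759629e-01, -3.14475989e+01,
       -6.05568825e-02,  4.20987722e-02,  1.91971912e-04]), 'position': array([0.20119857, 0.59147152, 0.40397077]), 'ee_rot': array([-0.96536387,  1.34785151,  0.96365774]), 'force': array([ 1.71202875, -0.33423721, -0.05994916]), 'ft_torque': array([ 0.04241587, -0.02672504, -0.03554226]), 'width': 0.9984784706816786}
[0.38695185 0.13596462 1.08905256] [0.43161617 0.87776452 0.67753673]
top roller [(array([0.463, 0.121, 0.026]), 0.62)]
top mark [(array([0.577, 0.111, 0.001]), 0.9)]
top old_roller [(array([ 0.474, -0.159,  0.025]), 0.68)]
top tin [(array([ 0.616, -0.175, -0.005]), 0.9)]
top mug [(array([0.484, 0.395, 0.003]), 0.72)]
side roller [(array([0.463, 0.119, 0.025]), 0.78)]
side mark [(array([0.578, 0.108, 0.001]), 0.84)]
side old_roller [(array([ 0.473, -0.16 ,  0.028]), 0.91)]
side tin [(array([ 0.616, -0.17 ,  0.004]), 0.73)]
side mug [(array([0.483, 0.393, 0.004]), 0.85)]
```

View pics/top1.png

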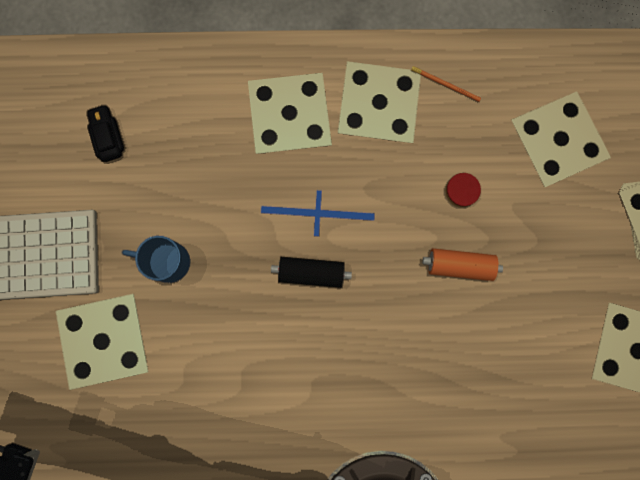

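Top view: black roller at (311,272), tape crossing at (318,213), orange roller at (463,264), tin at (463,190), mug at (162,259). The networks agree with this.

```bash
cat >> h.py <<'E'
from scipy.spatial.transform import Rotation as R
def fit(im,mask):
    v,u=np.nonzero(mask); P=world(im,u,v); (c,wh,a)=cv2.minAreaRect((P[:,:2]*1000).astype(np.float32))
    w,vec=np.linalg.eigh(np.cov(P[:,:2].T)); d=vec[:,1]; d=d*np.sign(d[1])
    return np.round(P.mean(0),4),np.round(c,1),np.round(wh,1),round(np.degrees(np.arctan2(-d[0],d[1])),2),np.round(np.percentile(P[:,2],[5,50,95]),4)
def masks(im,box=None):
    h=cv2.cvtColor(im["frame"],cv2.COLOR_RGB2HSV); m={}
    b=np.zeros((480,640),bool); b[170:310,240:385]=1
    m["roller"]=b&(h[...,2]<45); m["mark"]=b&(h[...,0]>100)&(h[...,0]<130)&(h[...,1]>120)&(h[...,2]>60)
    for k in m:
        n,l,s,_=cv2.connectedComponentsWithStats(m[k].astype(np.uint8)); m[k]=l==1+np.argmax(s[1:,4])
    return m
E
python3 - <<'E'
from h import *
d=np.load("top.npz"); im={k:d[k] for k in d}
for k,m in masks(im).items(): print(k,m.sum(),*fit(im,m))
m=masks(im)["mark"]; v,u=np.nonzero(m)
P=world(im,u,v); 
s=arm.observe(); M=R.from_rotvec(s["ee_rot"]).as_matrix(); print(np.round(M,3))
E
```

```text
Traceback (most recent call last):
  File "h.py", line 12, in fit
    v,u=np.nonzero(mask); P=world(im,u,v); (c,wh,a)=cv2.minAreaRect((P[:,:2]*1000).astype(np.float32))
                            ~~~~~^^^^^^^^
  File "h.py", line 9, in world
    return (c@np.array(im["rotation"]).T+np.array(im["origin"]))[z>0]
            ~~~~~~~~~~~~~~~~~~~~~~~~~~~~^~~~~~~~~~~~~~~~~~~~~~~
ValueError: operands could not be broadcast together with shapes (1673,) (3,)
```

```bash
sed -i 's/(c@np.array(im\["rotation"\]).T+/(R.from_rotvec(np.array(im["rotation"])).apply(c)+/' h.py
python3 - <<'E'
from h import *
d=np.load("top.npz"); im={k:d[k] for k in d}; print(im["rotation"])
for k,m in masks(im).items(): print(k,m.sum(),*fit(im,m))
s=arm.observe(); M=R.from_rotvec(s["ee_rot"]).as_matrix(); print(np.round(M,3))
E
```

```text
[-2.14683367  2.18775649 -0.14533053]
roller 1673 [0.4602 0.1246 0.0453] [461.2 124.5] [118.1  48.5] -5.97 [0.0348 0.0467 0.0518]
mark 839 [0.5773 0.1083 0.0009] [576.6 108.5] [205.3  84.1] -4.93 [-0.0025  0.001   0.0042]
[[ 0.    -0.947  0.322]
 [-0.     0.322  0.947]
 [-1.    -0.    -0.   ]]
```

arm_command(
  motion=[
    [0, 0, -40, -36, 0, 0, 0],
    [0, 0, -40, -36, 0, 0, 0],
    [0, 0, -40, -36, 0, 0, 0],
    [0, 0, -40, -36, 0, 0, 0],
    [0, 0, -40, -36, 0, 0, 0],
  ],
  newtons=20,
)

```text
clock: 1.23
position: [0.3333, 0.3553, 0.405]
ee_rot: [-0.964, 1.346, 0.964]
force: [0.2, 1.0, 0.4]
width: 0.504
```

arm_command(
  motion=[
    [0, 0, -40, -36, 0, 0, 0],
    [0, 0, -40, -36, 0, 0, 0],
    [0, 0, -40, -36, 0, 0, 0],
    [0, 0, -40, -36, 0, 0, 0],
    [0, 0, -40, -36, 0, 0, 0],
  ],
)

```text
clock: 1.85
position: [0.4646, 0.1205, 0.4051]
ee_rot: [-0.964, 1.346, 0.964]
force: [0.5, 0.5, 0.2]
width: 0.009
```

arm_command(
  motion=[
    [0, 0, 0, 0, 10, 0, 0],
    [0, 0, 0, 0, 10, 0, 0],
    [0, 0, 0, 0, 10, 0, 0],
    [0, 0, 0, 0, 10, 0, 0],
    [0, 0, 0, 0, 10, 0, 0],
  ],
)

```text
clock: 2.48
position: [0.464, 0.1221, 0.4049]
ee_rot: [-0.286, 1.551, 0.286]
force: [-0.3, 0.6, 0.4]
width: 0.003
```

arm_command(
  motion=[
    [0, 20, 0, 0, 10, 0, 0],
    [0, 20, 0, 0, 10, 0, 0],
    [0, 20, 0, 0, 7, 0, 0],
    [0, 0, 0, 0, 0, 0, 0],
  ],
)

```text
clock: 2.98
position: [0.4635, 0.1221, 0.3439]
ee_rot: [0.078, 1.571, -0.08]
force: [-0.6, 0.4, 0.7]
width: 0.003
```

```bash
cat > st.py <<'E'
from h import *
s=arm.observe(); print(s["clock"],np.round(s["position"],4),np.round(s["force"],2),s["width"]); print(np.round(R.from_rotvec(s["ee_rot"]).as_matrix(),3))
E
python3 st.py; python3 -c "
from h import *
im=save('side','pics/side2.png')"
```

```text
2.975 [0.4635 0.1221 0.3439] [-0.59  0.38  0.74] 0.003386364281843254
[[-0.002  0.1    0.995]
 [-0.001  0.995 -0.1  ]
 [-1.    -0.001 -0.002]]
```

View pics/side2.png

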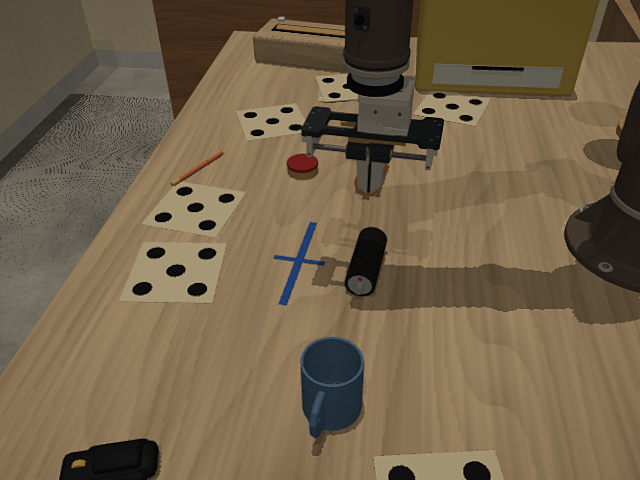

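Side view: closed fingers (370,180) hang over the roller (367,262), tape at (300,262). I'll start slightly behind the roller's top.

arm_command(
  motion=[
    [0, 50, 0, -12, 0, 0, 0],
    [0, 50, 0, 0, 0, 0, 0],
    [0, 10, 0, 0, 0, 0, 0],
    [0, 0, 0, 0, 0, 0, 0],
  ],
)

```text
clock: 3.52
position: [0.4528, 0.1233, 0.2356]
ee_rot: [0.079, 1.569, -0.078]
force: [1.0, 0.6, 0.2]
width: 0.003
```

arm_command(
  motion=[
    [0, 2, 0, 0, 0, 0, 0],
    [0, 2, 0, 0, 0, 0, 0],
    [0, 1, 0, 0, 0, 0, 0],
    [0, 0, 0, 0, 0, 0, 0],
  ],
)

```text
clock: 4.03
position: [0.4521, 0.1233, 0.2299]
ee_rot: [0.079, 1.569, -0.079]
force: [0.5, 0.5, -0.8]
width: 0.006
```

arm_command(
  motion=[
    [0, 1, 0, 0, 0, 0, 0],
    [0, 0.5, 0, 0, 0, 0, 0],
    [0, 0.5, 0, 0, 0, 0, 0],
    [0, 0, 0, 0, 0, 0, 0],
  ],
)

```text
clock: 4.53
position: [0.452, 0.1233, 0.2276]
ee_rot: [0.079, 1.569, -0.079]
force: [0.7, -0.7, 0.9]
width: 0.006
```

arm_command(
  motion=[
    [0, 0.5, 0, 0, 0, 0, 0],
    [0, 0.5, 0, 0, 0, 0, 0],
    [0, 0.5, 0, 0, 0, 0, 0],
    [0, 0, 0, 0, 0, 0, 0],
  ],
)

```text
clock: 5.03
position: [0.4525, 0.1232, 0.227]
ee_rot: [0.08, 1.568, -0.079]
force: [-1.7, -0.7, 13.3]
width: 0.006
```

arm_command(
  motion=[
    [0, -0.5, 0, 3, 0, 0, 0],
    [0, 0, 0, 10, 0, 0, 0],
    [0, 0, 0, 10, 0, 0, 0],
    [0, 0, 0, 10, 0, 0, 0],
    [0, 0, 0, 5, 0, 0, 0],
  ],
)

```text
clock: 5.65
position: [0.4909, 0.1192, 0.2273]
ee_rot: [0.08, 1.567, -0.08]
force: [0.8, -0.6, 5.6]
width: 0.006
```

```bash
cat > look.py <<'E'
from h import *
for c in("top","side"):
    get_image(c)
    for t in("roller","mark"):print(c,t,[(np.round(d["point"],4),round(d["p"],2)) for d in pinpoint(c,t)[:2]])
s=arm.observe(); print(s["clock"],np.round(s["position"],4),np.round(s["force"],2))
E
python3 look.py
```

```text
top roller []
top mark []
side roller [(array([0.4822, 0.1193, 0.0255]), 0.64)]
side mark [(array([0.5769, 0.1039, 0.0019]), 0.98)]
5.95 [0.4904 0.1193 0.2272] [ 1.07 -2.09  8.43]
```

arm_command(
  motion=[
    [0, -8, 0, 0, 0, 0, 0],
    [0, 0, 0, -20, 0, 0, 0],
    [0, 6, 0, 0, 0, 0, 0],
    [0, 2, 0, 0, 0, 0, 0],
    [0, 0, 0, 0, 0, 0, 0],
  ],
)

```text
clock: 6.58
position: [0.4708, 0.1215, 0.2271]
ee_rot: [0.08, 1.568, -0.079]
force: [-1.4, 0.5, 7.6]
width: 0.005
```

arm_command(
  motion=[
    [0, 0, 0, 8, 0, 0, 0],
    [0, 0, 0, 10, 0, 0, 0],
    [0, 0, 0, 10, 0, 0, 0],
    [0, 0, 0, 10, 0, 0, 0],
    [0, 0, 0, 6, 0, 0, 0],
  ],
)

```text
clock: 7.2
position: [0.5149, 0.1169, 0.2268]
ee_rot: [0.08, 1.568, -0.08]
force: [0.5, 0.0, 0.8]
width: 0.005
```

```bash
python3 look.py
```

```text
top roller []
top mark []
side roller [(array([0.4999, 0.1149, 0.0255]), 0.81)]
side mark [(array([0.5774, 0.1076, 0.0019]), 0.66)]
7.5 [0.5138 0.1171 0.2268] [1.32 0.78 5.16]
```

arm_command(
  motion=[
    [0, -8, 0, 0, 0, 0, 0],
    [0, 0, 0, -24, 0, 0, 0],
    [0, 6, 0, 0, 0, 0, 0],
    [0, 2, 0, 0, 0, 0, 0],
    [0, 0, 0, 0, 0, 0, 0],
  ],
)

```text
clock: 8.12
position: [0.4905, 0.1195, 0.2268]
ee_rot: [0.08, 1.569, -0.079]
force: [-1.0, -0.1, 1.9]
width: 0.005
```

arm_command(
  motion=[
    [0, 0, 0, 8, 0, 0, 0],
    [0, 0, 0, 10, 0, 0, 0],
    [0, 0, 0, 10, 0, 0, 0],
    [0, 0, 0, 10, 0, 0, 0],
    [0, 0, 0, 4, 0, 0, 0],
  ],
)

```text
clock: 8.75
position: [0.5332, 0.115, 0.2272]
ee_rot: [0.08, 1.567, -0.08]
force: [1.1, -0.6, 5.6]
width: 0.004
```

```bash
python3 look.py; python3 -c "
from h import *
a=save('top','pics/t3.png');b=save('side','pics/s3.png');cv2.imwrite('pics/c3.png',np.hstack([a['frame'][130:330,200:440],b['frame'][100:300,220:460]])[:,:,::-1])"
```

```text
top roller []
top mark []
side roller [(array([0.5238, 0.1132, 0.0263]), 0.63)]
side mark [(array([0.577 , 0.1065, 0.0015]), 0.79)]
9.05 [0.5326 0.115  0.2273] [ 0.28 -0.5   7.2 ]
```

View pics/c3.png

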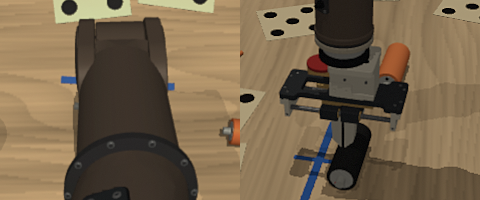

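The arm hides the roller from the top camera. In the side crop the roller (350,160) lies parallel to the tape (318,160) and is close to it. Rolling works, so I continue.

arm_command(
  motion=[
    [0, -8, 0, 0, 0, 0, 0],
    [0, 0, 0, -20, 0, 0, 0],
    [0, 6, 0, 0, 0, 0, 0],
    [0, 2, 0, 0, 0, 0, 0],
    [0, 0, 0, 0, 0, 0, 0],
  ],
)

```text
clock: 9.78
position: [0.5126, 0.1172, 0.227]
ee_rot: [0.08, 1.568, -0.079]
force: [-1.3, 0.2, 5.4]
width: 0.007
```

arm_command(
  motion=[
    [0, 0, 0, 8, 0, 0, 0],
    [0, 0, 0, 10, 0, 0, 0],
    [0, 0, 0, 10, 0, 0, 0],
    [0, 0, 0, 10, 0, 0, 0],
    [0, 0, 0, 4, 0, 0, 0],
  ],
)

```text
clock: 10.4
position: [0.5549, 0.1128, 0.227]
ee_rot: [0.08, 1.568, -0.08]
force: [1.5, -0.7, 5.4]
width: 0.006
```

```bash
python3 look.py
```

```text
top roller []
top mark []
side roller [(array([0.5405, 0.1074, 0.0296]), 0.79)]
side mark [(array([ 0.5754,  0.1054, -0.0013]), 0.75)]
10.7 [0.5541 0.1128 0.2271] [ 1.02 -1.    6.84]
```

arm_command(
  motion=[
    [0, -8, 0, 0, 0, 0, 0],
    [0, 0, 0, -21, 0, 0, 0],
    [0, 6, 0, 0, 0, 0, 0],
    [0, 2, 0, 0, 0, 0, 0],
    [0, 0, 0, 0, 0, 0, 0],
  ],
)

```text
clock: 11.32
position: [0.5335, 0.1151, 0.2271]
ee_rot: [0.08, 1.568, -0.079]
force: [-0.4, -0.3, 5.8]
width: 0.006
```

arm_command(
  motion=[
    [0, 0, 0, 8, 0, 0, 0],
    [0, 0, 0, 10, 0, 0, 0],
    [0, 0, 0, 10, 0, 0, 0],
    [0, 0, 0, 10, 0, 0, 0],
    [0, 0, 0, 4, 0, 0, 0],
  ],
)

```text
clock: 11.95
position: [0.5758, 0.1107, 0.227]
ee_rot: [0.08, 1.568, -0.08]
force: [1.1, -0.6, 5.2]
width: 0.006
```

```bash
python3 look.py
```

```text
top roller []
top mark []
side roller [(array([0.564 , 0.1091, 0.0273]), 0.92)]
side mark []
12.25 [0.5749 0.1108 0.2271] [1.41 0.38 6.35]
```

arm_command(
  motion=[
    [0, -8, 0, 0, 0, 0, 0],
    [0, 0, 0, -18, 0, 0, 0],
    [0, 6, 0, 0, 0, 0, 0],
    [0, 2, 0, 0, 0, 0, 0],
    [0, 0, 0, 0, 0, 0, 0],
  ],
)

```text
clock: 12.88
position: [0.5579, 0.1126, 0.2277]
ee_rot: [0.08, 1.567, -0.079]
force: [-2.1, -0.4, 11.6]
width: 0.006
```

arm_command(
  motion=[
    [0, 0, 0, 7, 0, 0, 0],
    [0, 0, 0, 8, 0, 0, 0],
    [0, 0, 0, 6, 0, 0, 0],
    [0, 0, 0, 3, 0, 0, 0],
    [0, 0, 0, 0, 0, 0, 0],
  ],
)

```text
clock: 13.5
position: [0.5824, 0.11, 0.2279]
ee_rot: [0.08, 1.565, -0.079]
force: [1.6, -0.8, 11.6]
width: 0.007
```

arm_command(
  motion=[
    [0, -20, 0, 0, 0, 0, 0],
    [0, -50, 0, 0, 0, 0, 0],
    [0, -40, 50, 0, 0, 0, 0],
    [0, 0, 60, 0, 0, 0, 0],
    [0, 0, 60, 0, 0, 0, 0],
  ],
)

```text
clock: 14.12
position: [0.598, 0.2799, 0.3364]
ee_rot: [0.08, 1.568, -0.079]
force: [0.8, 0.4, 0.3]
width: 0.004
```

arm_command(
  motion=[
    [0, 0, 60, -20, 0, 0, 0],
    [0, 0, 30, -20, 0, 0, 0],
    [0, 0, 0, 0, 0, 0, 0],
  ],
)

```text
clock: 14.5
position: [0.5649, 0.3755, 0.3346]
ee_rot: [0.075, 1.572, -0.074]
force: [0.0, -0.9, 0.3]
width: 0.002
```

```bash
python3 look.py;  python3 -c "
from h import *
a=save('top','pics/t4.png')
for k,m in masks(a).items(): print(k,m.sum(),*fit(a,m))"
```

```text
top roller [(array([0.575 , 0.1112, 0.0229]), 0.66)]
top mark []
side roller [(array([0.5741, 0.1085, 0.0233]), 0.6)]
side mark []
14.8 [0.5678 0.3695 0.3359] [-0.69  0.07  0.75]
roller 1606 [0.5709 0.1126 0.0453] [573.  112.4] [117.8  47.4] -6.11 [0.0344 0.0465 0.0518]
mark 104 [0.5695 0.0172 0.001 ] [569.6  17.2] [33.  11.8] -5.3 [-0.0023  0.0008  0.0045]
```

View pics/t4.png

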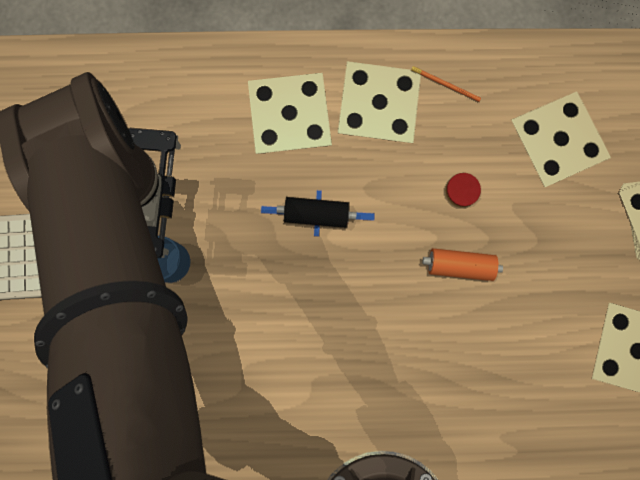

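The picture shows the black roller (317,212) over the tape crossing, with tape sticking out evenly at both ends. It is about 3 mm off across and along the line, and about 1° off in angle. The bystanders haven't moved and the arm is clear, so I'm handing in.

```bash
python3 -c "
from h import *
print(arm.observe()['force']); print(arm.sign_off())"
```

```text
[ 0.0149994  -0.26656064 -1.26870962]
the job is handed in; nothing more can be done
None
```

The black roller now rests over the blue tape line and lengthways along it, and I handed the job in at about 15 s of the 54 s allowed. I rolled it there with six light strokes of the closed fingertips across its top, covering about 112 mm, or roughly 4.5 rad of turning.

| Check | Result | Limit |
|---|---|---|
| Offset across the line | about 2–4 mm | 14 mm |
| Offset along the line | about 0–4 mm | 30 mm |
| Axis angle to the line | about 1° | 11° |

- **Bystanders:** the orange roller and the tin looked unmoved in the last top picture. The arm partly hid the mug, but what showed of it was in place. I did not re-measure any of them.
- **Arm:** it was clear of everything, with the fingertips about 0.16 m above the desk. The force reading was near zero.
- **Checks that failed:** the top camera could not see the roller during the strokes because the arm was in the way. At the end the networks could not find the mark, which the roller mostly covered, so the offsets use the tape position from earlier pictures.

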